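# Fit the flange cover on the pressure tank

## Task

The pressure tank stands open in the sink and its round flange cover lies on the ledge, socket up. Pick up the cover, turn it on the tank's mouth until all six of its holes line up with the six studs, slide it down fully home, flat on the rubber lip, and let go. Do not drop it or force it onto the studs or the lip, and leave the flowerpot, strainer and clothespin where they are.

Things in the scene. Friction and masses are not known exactly. Their poses are not given: they have to be found in the camera images.
- cover: Flange cover, loose, flat on the ledge, socket up: yellow-zinc-plated steel disc, 145 mm across, 5 mm thick, about 0.7 kg, with six 10 mm through holes evenly spaced on a circle of 56 mm radius (one every 60 degrees, the first on the cover's +x axis). A hexagonal socket stands on its middle. Origin: centre of the disc's underside; z: up, out of the socket.
- cover_socket (a point): Centre of the top end of the cover's hexagonal steel pipe socket, 41 mm above the disc's underside. The socket is 38 mm across flats and 36 mm tall, open on top; flats face the cover's +x axis and every 60 degrees from it. Grip it by two opposite flats. A weld bead 4 mm high runs round its foot out to 26 mm radius. Axes as the cover's.
- tank_mouth (a point): Centre of the top face of the black rubber lip (92 mm across) round the tank's mouth, about 111 mm above the ledge; the cover's underside must come to rest on it. z up. Its x and y axes are the tank's and do not tell where the studs stand.
- stud_tips (a point): Centre of the circle of the six stud ends, 24 mm above the lip. Studs: upright, threaded, 8 mm thick, ends tapering over 2 mm to 5.4 mm, evenly spaced on 56 mm radius. Their ring is loose on the neck: its angle is not given (this point's axes are the tank's), see or feel it. Stiff, about 0.6 N m: it stays put under light load; pressed above roughly 15 N it may turn along with the cover.
- tank: Blue steel pressure tank, 260 mm across, standing still in the sink basin (its floor 200 mm below the ledge), open end up; the foot ring, stud ring, studs and rubber lip belong to it. It does not move. Origin: centre of its foot, 311 mm below the top of the rubber lip; z up.
- flowerpot: Blue ceramic flowerpot, empty, 120 mm across the rim and 100 mm tall, standing loose on the ledge; leave it alone. Origin: centre of its foot.
- strainer: Stainless tea strainer lying loose on the ledge, bowl 76 mm across and 29 mm tall, holding the six nuts; its handle reaches 159 mm along its +x axis. Leave it alone. Origin: under the centre of the bowl.
- clothespin: Black plastic clothespin lying loose on the ledge, 74 mm long (its x axis), 10 mm wide, 12 mm tall. Leave it alone. Origin: centre of its underside.
There are look-alikes about, which are no part of the job. Of the things like the cover, leave any that is blue; of the rest the smaller one is meant.

How it is judged (in metres and radians):
On the way, in this order (a step that is already met when the one before it is completed fails the run):
1. the cover is lifted off the ledge in the gripper (height (world z) of cover above 0.03 m and contact force between the fingers and cover above 1 N), for 0.2 s.
2. all six studs stand in the six holes of the cover (z of cover in the frame of tank_mouth below 0.018 m and horizontal distance between cover and tank_mouth below 0.004 m and angle between cover's own z axis and vertical below 0.06 rad), for 0.1 s.
At the end, for the whole second after the job is handed in: The cover lies on the rubber lip with all six studs through its holes: underside within 2 mm of the lip's top, centred within 3 mm, level within 0.03 rad, at rest and released (z of cover in the frame of tank_mouth between -0.003 and 0.002 m and horizontal distance between cover and tank_mouth below 0.003 m and angle between cover's own z axis and vertical below 0.03 rad and linear speed of cover below 0.02 m/s); the robot touches nothing.
It fails at once if the cover is knocked or pressed onto the tank, its studs or its rubber lip with more than 60 N (contact force between cover and tank above 60 N).
It fails at once if the flowerpot, strainer or clothespin is moved by more than 20 mm (distance of any of flowerpot, strainer, clothespin from where it was at the start of the episode above 0.02 m).
It fails at once if the cover is let fall over the studs: faster than 0.25 m/s below their ends (z of cover in the frame of tank_mouth below 0.022 m and horizontal distance between cover and tank_mouth below 0.02 m and linear speed of cover above 0.25 m/s).
It also fails if it takes over 58 s, if anything falls off the work surface, if the arm or the gripper's body presses on something with over 40 N, if the wrist force passes 120 N, or if a joint passes its speed limit or range.

## Robot

A 6-joint arm with a two-finger parallel gripper is mounted at the origin on the work surface. World frame = base frame: x ahead of the robot, y to its left, z up, the work surface at z = 0. Lengths are in mm, angles in degrees, forces in N, time in s.
With the tool pointing down it reaches from about 300 to 850 mm from the base axis. Payload 4.2 kg.
Tool frame: the origin (TCP) lies midway between the tips of the shut fingers; the grasp point (between the pads) lies env.grasp_offset behind it (env.grasp_offset is the distance from the TCP to the grasp point, in mm); y points along the fingers, x is the direction in which the jaws open and shut, and the axes are right-handed (so a half turn about y gives the same grasp; the last joint's range is limited). The gripper opens to 91 mm and grips with 3 to 60 N. Pads are 32 mm wide; open, the fingers measure 118 mm over their backs; the gripper's body (76 mm by 178 mm) begins 60 mm behind the grasp point.
Start: joints at [72.823, 18.312, 89.639, -0, 72.044, -1.146], TCP at [158.796, 552.655, 213.976] pointing down, gripper open.
Joint ranges: [-177.97, 177.97], [-48.28, 115.42], [12.27, 149.76], [-77.06, 257.06], [2.81, 150.46], [-146.56, 146.56]. Speed limits (degrees/s): [147.25, 147.25, 180, 180, 180, 180].

## Interface

Orientations are given as [roll, pitch, yaw] about the fixed x, y, z axes, in that order (R = Rz(yaw) Ry(pitch) Rx(roll)).
In Python, from workcell import state, vision, job, env gives the robot as it stands.
- The arm moves only by the shell command python3 -m handwheel 'ROWS' [FORCE]. ROWS is JSON, a list of rows, each a list of 3 entries, a list of its own where there are three numbers: the finger opening in cm, from 0 to 9.12, then the shift along the tool's x, y, z in cm, then the turn about the tool's y in degrees. A call has 1 to 10 rows; each row is the pose to reach, as a shift and turn from the pose measured when the call began, along the tool's axes at that moment; what a row does not reach only later rows make up. A row lasts 1/10 s, in which the tool goes at most 50 mm and 8.59 degrees, less where a joint would pass 70% of its speed; a pose out of reach is approached as far as the arm can. A call with a gripper value outside its range is refused whole. The fingers move at their own pace and stop on an object; FORCE is the grip in N (left out, the last holds). Time passes only in rows, so rows that repeat a pose let the fingers close. It gives the time, the measured TCP pose, the force and the opening at its end, in the units of the state.
- state(): the state, without advancing time (a new reading comes with each control period).
- vision.grab_frame(name): name is "side" or "top" or "wrist"; returns the picture (480x640x3 uint8, red, green, blue); there is no depth.
- vision.camera_model(name): a dict with "fov_y" (degrees; the focal length in pixels is half the picture's height over the tangent of half this angle, whatever the lens; pixels are square), "cx", "cy" (the principal point, pixels), "extrinsics" (4x4, takes a point from world to camera coordinates). Camera axes: x right, y up, looking along -z (the intrinsics and any distortion apply to the point x, -y, -z); pixel columns grow to the right and rows downward; lengths in mm; the calibration is good to about 2 mm. A picture is of the moment at which its call begins: read the wrist's pose just before it. camera_model takes no time and is no camera call; for the wrist camera it gives the pose at the moment of the call.
- job.job_done(): hands the job in, once; it reports no verdict.
The state is a dict: "time_s": time; "qpos": joint angles; "qvel": joint speeds; "effort": joint torques, N m; "ee_pos": TCP position; "ee_rot": TCP orientation; "force": force on the tool from outside, world axes, zero at the start; "torque": the same for the moment, N m; "gripper_width": finger opening in mm.
Only numpy, scipy, OpenCV 4.12 (cv2) and the standard library are available. Lean on these libraries where they do the work, as an engineer would, in place of code of your own. Each camera call takes 0.05 s, during which the arm holds its last target.

## Working session

There is one attempt and no reset: what is moved stays moved. The work goes in short steps, Python scripts to look and compute and a shell command to move; the robot and the scene stay as the last step left them, time stands still between calls to the robot, and variables do not carry over. Pictures are saved under pics/ and viewed, and the job is handed in when it is done.

```bash
ls; mkdir -p pics; python3 - <<'E'
from workcell import state, vision, job, env
import cv2
print(state(), env.grasp_offset)
for n in ("side","top","wrist"):
    m=vision.camera_model(n); print(n,m)
    cv2.imwrite(f"pics/{n}0.png",vision.grab_frame(n)[:,:,::-1])
E
```

```text
pics
{'time_s': 0.0, 'qpos': array([ 7.28239894e+01,  1.83519808e+01,  8.97076633e+01, -3.35343709e-03,
        7.20436635e+01, -1.14560412e+00]), 'qvel': array([-0.0452168 ,  0.00324034, -0.10359751,  0.04193164, -0.0230329 ,
        0.0114156 ]), 'effort': array([-1.02901853e-03, -4.12441242e+01, -2.31963587e+01,  7.23328209e-02,
        4.58930223e-02, -1.67340440e-04]), 'ee_pos': array([158.64659082, 552.14408416, 213.1083625 ]), 'ee_rot': array([-90.00112214,   0.10335073,  73.97062922]), 'force': array([0.22352554, 0.42143769, 0.69114322]), 'torque': array([-0.0138794 ,  0.03191998,  0.00488879]), 'gripper_width': 91.09839024797671} 18.8
side {'fov_y': 46.414933331726104, 'cx': 332.700191025622, 'cy': 232.09442753150486, 'extrinsics': array([[-9.84839732e-01, -1.72360021e-01, -1.95633722e-02,
         4.74629063e+02],
       [ 1.11779619e-01, -7.16810641e-01,  6.88249826e-01,
        -1.53502077e+02],
       [-1.32649988e-01,  6.75628987e-01,  7.25209937e-01,
        -1.11527365e+03],
       [ 0.00000000e+00,  0.00000000e+00,  0.00000000e+00,
         1.00000000e+00]])}
top {'f
[... 174 characters left out ...]
,
       [ 9.85211319e-01,  1.54940038e-02,  1.70641711e-01,
        -4.92788235e+02],
       [-1.70703318e-01,  2.73500950e-03,  9.85318678e-01,
        -1.15312345e+03],
       [ 0.00000000e+00,  0.00000000e+00,  0.00000000e+00,
         1.00000000e+00]])}
wrist {'fov_y': 65.36265833019229, 'cx': 323.7704274491674, 'cy': 231.70938861377928, 'extrinsics': array([[ 2.77222631e-01,  9.60804626e-01, -1.44305054e-03,
        -5.74139633e+02],
       [-9.20926887e-01,  2.65287825e-01, -2.85510139e-01,
         3.28681036e+01],
       [-2.73936639e-01,  8.04788161e-02,  9.58374602e-01,
        -3.91843332e+02],
       [ 0.00000000e+00,  0.00000000e+00,  0.00000000e+00,
         1.00000000e+00]])}
```

View pics/top0.png

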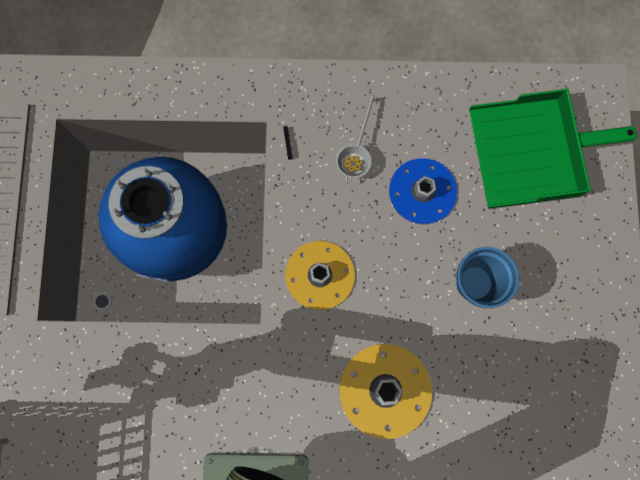

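View pics/side0.png

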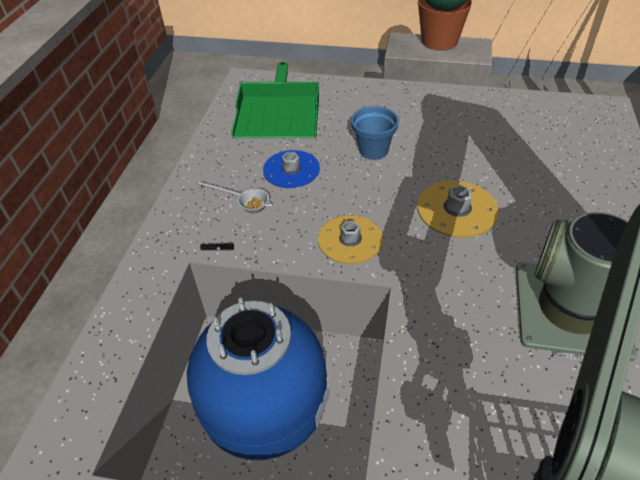

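View pics/wrist0.png

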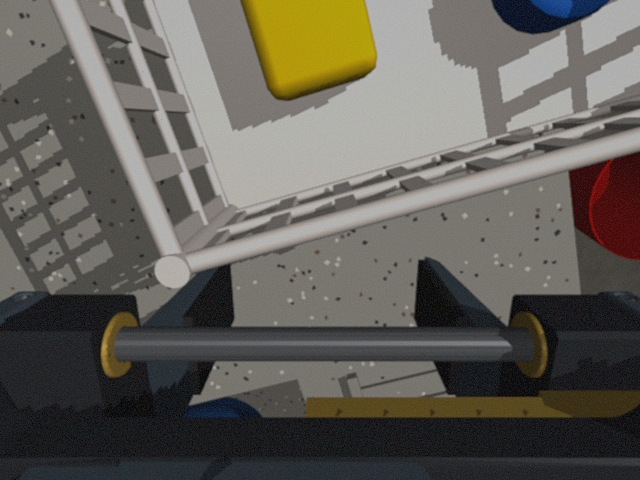

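Top view candidates for the cover: blue disc (424,190), small yellow disc (320,273, about 70 px across), large yellow disc (386,391, about 93 px). By the description I want the small yellow one at (320,273). In the side view it is at (350,238). Next is a close crop of it and of the tank mouth.

```bash
cat > h.py <<'E'
from workcell import state, vision, job, env
import cv2, numpy as np
from scipy.spatial.transform import Rotation as Rn
def K(m):
    f=240/np.tan(np.radians(m['fov_y']/2)); return f,m['cx'],m['cy']
def ray(m,uv):
    f,cx,cy=K(m); E=m['extrinsics']; R=E[:3,:3]; o=-R.T@E[:3,3]
    d=np.array([(uv[0]-cx)/f,-(uv[1]-cy)/f,-1]); d=R.T@d; return o,d/np.linalg.norm(d)
def onz(m,uv,z):
    o,d=ray(m,uv); return o+d*(z-o[2])/d[2]
def tri(obs):
    A=np.zeros((3,3));b=np.zeros(3);L=[]
    for m,uv in obs:
        o,d=ray(m,uv);P=np.eye(3)-np.outer(d,d);A+=P;b+=P@o;L.append((o,P))
    x=np.linalg.solve(A,b); return x,[np.linalg.norm(P@(x-o)) for o,P in L]
def proj(m,p):
    f,cx,cy=K(m); E=m['extrinsics']; c=E[:3,:3]@np.asarray(p,float)+E[:3,3]
    return np.array([cx+f*c[0]/-c[2],cy-f*c[1]/-c[2]])
def crop(img,x,y,w,h,s): return cv2.resize(img[y:y+h,x:x+w],None,fx=s,fy=s,interpolation=cv2.INTER_CUBIC)
E
python3 - <<'E'
import cv2,numpy as np
from h import crop
t=cv2.imread('pics/top0.png');s=cv2.imread('pics/side0.png')
a=np.vstack([np.hstack([crop(t,275,230,90,90,4),crop(t,95,150,90,90,4)]),])
b=np.hstack([crop(s,305,200,90,90,4),crop(s,200,285,100,90,4)])
cv2.imwrite('pics/c1.png',a);cv2.imwrite('pics/c2.png',b)
E
```

```text
(no output)
```

View pics/c1.png

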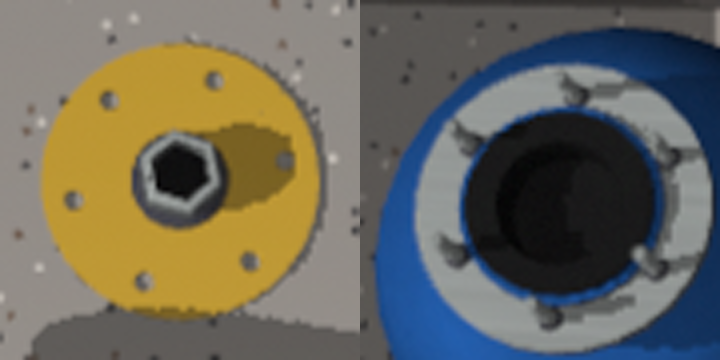

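View pics/c2.png

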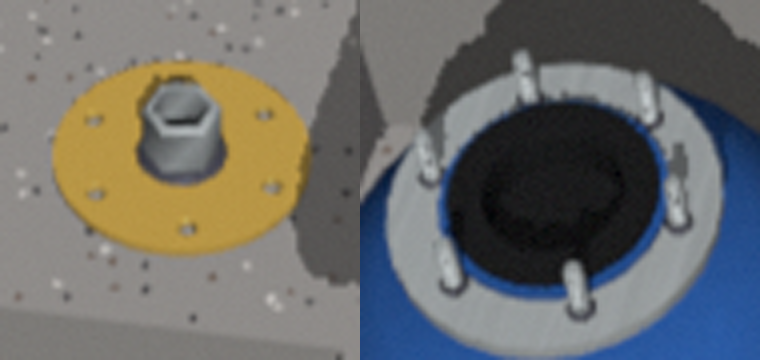

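Crop shows: the small yellow disc with a steel hex socket at top (320,273), holes visible; it is the meant one. The tank has six studs on a grey ring around the black lip, centred about (146,200) in top. Measuring roughly.

```bash
python3 - <<'E'
from h import *
t=vision.camera_model('top');s=vision.camera_model('side')
print('cam pos',ray(t,(0,0))[0],ray(s,(0,0))[0])
p,r=tri([(t,(320,273)),(s,(350.5,226))]);print('socket',p,r)
for n,m,box in(('top',t,(275,235,90,80)),('side',s,(310,205,80,65))):
    im=cv2.imread(f'pics/{n}0.png');hsv=cv2.cvtColor(im,cv2.COLOR_BGR2HSV)
    k=cv2.inRange(hsv,(18,120,60),(32,255,255));q=np.zeros_like(k);x,y,w,h=box;q[y:y+h,x:x+w]=k[y:y+h,x:x+w]
    c=max(cv2.findContours(q,0,1)[0],key=cv2.contourArea);e=cv2.fitEllipse(cv2.convexHull(c));print(n,e,onz(m,e[0],5))
# cover holes top
H=[(213,80),(109,100),(72,200),(143,281),(249,262),(284,161)]
P=np.array([onz(t,(275+a/4,230+b/4),3)for a,b in H]);
(c,R)=cv2.minEnclosingCircle(P[:,:2].astype(np.float32));c=P.mean(0);print('holes c',c,np.linalg.norm(P-c,axis=1))
print('angles',np.degrees(np.arctan2(*(P-c)[:,[1,0]].T))%60)
# stud tips side on z=135
S=[(241.5,298.5),(271.2,303.7),(216.2,318),(221,345),(253.7,351.7),(278,330.5)]
P=np.array([onz(s,q,135)for q in S]);c=P.mean(0);print('studs side c',c,np.linalg.norm(P-c,axis=1),np.degrees(np.arctan2(*(P-c)[:,[1,0]].T))%60)
for pp in P: print(proj(t,pp), (proj(t,pp)-[95,150])*4+[360,0])
E
```

```text
cam pos [ 290.38714242 -105.99481218 1220.90794086] [336.65092551 725.28636276 923.74065826]
socket [ 462.55796828 -121.37851849   40.89481168] [np.float64(0.12683682323915232), np.float64(0.12683682323915463)]
top ((319.6266174316406, 274.8841857910156), (68.63436889648438, 69.32064056396484), 91.44866943359375) [ 463.68807633 -121.12043515    5.        ]
side ((350.0660705566406, 239.06576538085938), (48.12065505981445, 64.14076232910156), 90.17263793945312) [ 462.63500891 -115.46588692    5.        ]
holes c [ 463.5954585  -121.06584481    3.        ] [56.23481836 55.86029331 56.34555983 55.76848607 56.25656422 56.13154376]
angles [41.87063694 41.37721228 41.50470369 41.61056091 41.38441819 41.30983557]
studs side c [586.99715516 223.30617011 135.        ] [55.66446989 56.14956564 55.48559436 55.83457639 56.27313462 55.04034503] [55.88511971 57.6582263  56.48093704 56.48042904 57.06253393 55.55712365]
[167.25122963 186.2096006 ] [649.00491852 144.83840239]
[164.2052082  213.91372724] [636.82083279 255.65490896]
[143.7977552  170.16900171] [555.19102079  80.67600685]
[116.77069358 182.10546212] [447.08277433 128.42184847]
[112.73812773 210.823022  ] [430.95251093 243.29208799]
[135.96667362 226.31131089] [523.86669448 305.24524354]
```

```bash
cat >> h.py <<'E'
def tool():
    s=state(); return s,np.array(s['ee_pos']),Rn.from_euler('xyz',s['ee_rot'],degrees=True).as_matrix()
def goto(p,yaw):
    """print shift in tool cm and turn about tool y (deg) to reach TCP p, tool-x yaw"""
    s,q,R=tool(); cur=np.degrees(np.arctan2(R[1,0],R[0,0]))
    d=R.T@(np.asarray(p,float)-q)/10
    print('t',round(s['time_s'],2),'pos',q.round(1),'yaw',round(cur,2),'rot',s['ee_rot'].round(2),'F',s['force'].round(1),'T',s['torque'].round(2),'w',round(s['gripper_width'],1))
    print('  shift cm',d.round(2),'turn',round(-((yaw-cur+180)%360-180),2))
E
python3 - <<'E'
from h import *
s,q,R=tool();w=vision.camera_model('wrist')
o,d=ray(w,(320,240));print('cam in tool',R.T@(o-q),'dir',R.T@d)
print('tool axes',R.round(3).tolist())
for z in(5,-60):print(R.T@(onz(w,(320,150),q[2]-300)-q))
goto([587,223,300],56.5)
goto([463,-121,250],41.5)
E
```

```text
cam in tool [-3.37068470e-02 -1.70853370e+02  7.97346733e+01] dir [-0.01032909  0.95175634 -0.30668091]
tool axes [[0.276, -0.0, -0.961], [0.961, -0.001, 0.276], [-0.001, -1.0, 0.0]]
[ -4.67581364 300.00783613  44.57693916]
[ -4.67581364 300.00783613  44.57693916]
t 0.15 pos [158.7 552.3 213.3] yaw 73.97 rot [-9.000e+01  7.000e-02  7.397e+01] F [-0.7 -0.2 -0.3] T [ 0.01 -0.01  0.02] w 91.5
  shift cm [-19.83  -8.64 -50.26] turn 17.47
t 0.15 pos [158.7 552.3 213.3] yaw 73.97 rot [-9.000e+01  7.000e-02  7.397e+01] F [-0.7 -0.2 -0.3] T [ 0.01 -0.01  0.02] w 91.5
  shift cm [-56.31  -3.59 -47.84] turn 32.47
```

```bash
python3 - <<'E'
from h import *
goto([629,195,300],56.5)
E
```

```text
t 0.15 pos [158.7 552.3 213.3] yaw 73.97 rot [-9.000e+01  7.000e-02  7.397e+01] F [-0.7 -0.2 -0.3] T [ 0.01 -0.01  0.02] w 91.5
  shift cm [-21.36  -8.64 -55.07] turn 17.47
```

```bash
python3 -m handwheel '[[9.1,[-1.5,-0.8,-4],1.5],[9.1,[-3.5,-2,-9],3],[9.1,[-5.3,-3,-13.5],4.5],[9.1,[-7.2,-4,-18.2],6],[9.1,[-9,-5,-22.8],8],[9.1,[-10.7,-6,-27.4],9],[9.1,[-12.5,-7,-32],11],[9.1,[-14.2,-8,-36.5],13],[9.1,[-16,-8.6,-41],15],[9.1,[-17.5,-8.6,-45],17.4]]' 20; python3 -c "
from h import *
goto([629,195,300],56.5)"
```

```text
time_s: 1.15
ee_pos: [544.6, 258.4, 300.5]
ee_rot: [-90.1, -0.0, 56.5]
force: [0.8, 1.1, 0.0]
gripper_width: 90.8
t 1.15 pos [544.6 258.4 300.5] yaw 56.45 rot [-9.007e+01 -1.000e-02  5.645e+01] F [0.8 1.1 0. ] T [-0.07 -0.02  0.  ] w 90.8
  shift cm [ -0.62   0.06 -10.54] turn -0.05
```

```bash
python3 -m handwheel '[[9.1,[-0.3,0,-4],0],[9.1,[-0.5,0,-8],0],[9.1,[-0.6,0,-10.5],0],[9.1,[-0.6,0,-10.5],0],[9.1,[-0.6,0,-10.5],0],[9.1,[-0.6,0,-10.5],0]]'; python3 - <<'E'
from h import *
import pickle
goto([629,195,300],56.5)
m=vision.camera_model('wrist');im=vision.grab_frame('wrist')[:,:,::-1]
cv2.imwrite('pics/w1.png',im);pickle.dump(m,open('w1.pkl','wb'))
E
```

```text
time_s: 1.75
ee_pos: [628.0, 196.1, 300.6]
ee_rot: [-90.0, -0.0, 56.5]
force: [1.0, -1.0, -0.8]
gripper_width: 91.1
t 1.75 pos [628.  196.1 300.6] yaw 56.51 rot [-90.02  -0.    56.51] F [ 1.  -1.  -0.8] T [-0.01  0.05 -0.01] w 91.1
  shift cm [-0.04  0.06 -0.15] turn 0.01
```

View pics/w1.png

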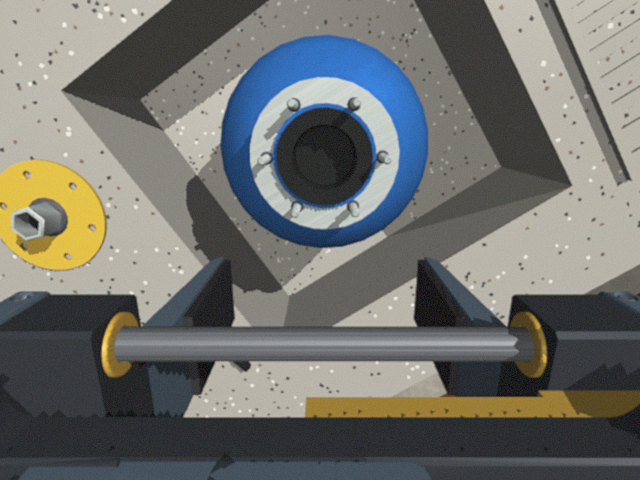

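The tank mouth is at about (325,155), with studs at (293,104), (354,104), (265,157), (384,157), (297,209) and (354,209). Zooming in.

```bash
python3 - <<'E'
from h import *
import pickle
im=cv2.imread('pics/w1.png');m=pickle.load(open('w1.pkl','rb'))
a=crop(im,245,80,160,150,5)
c=np.array([587,223.3,135])
cv2.imwrite('pics/w1c.png',a[:, :800])
for k in range(6):
    t=np.radians(56.5+60*k);e=np.array([np.cos(t),np.sin(t),0])
    p=proj(m,c+56*e);print(k,p.round(1),((p-[245,80])*5).round())
E
```

```text
0 [386.7 156.2] [708. 381.]
1 [356.3  98.2] [557.  91.]
2 [290.3  98.3] [227.  91.]
3 [260.1 156.4] [ 76. 382.]
4 [293.1 209.8] [241. 649.]
5 [353.8 209.7] [544. 649.]
```

View pics/w1c.png

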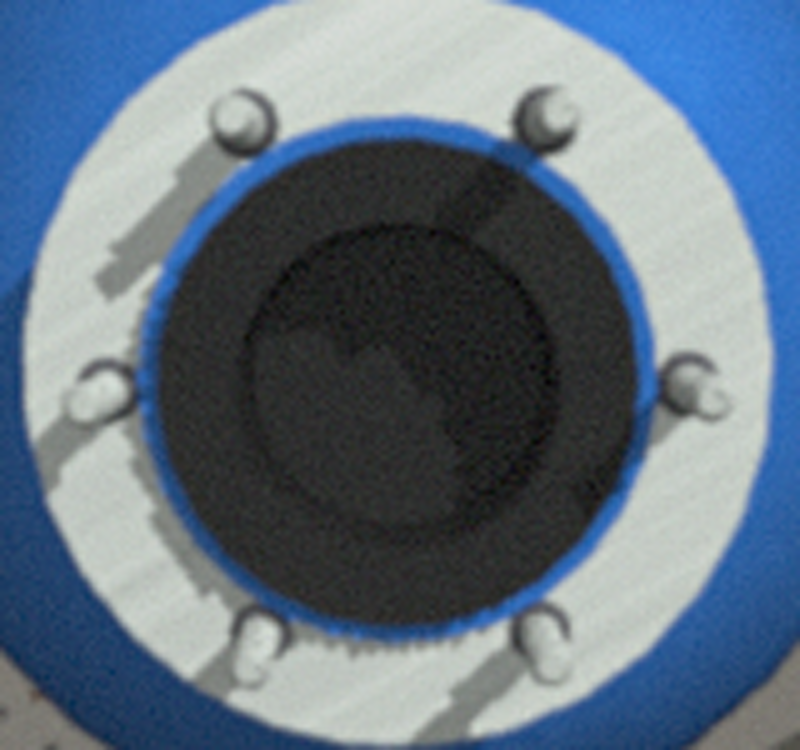

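```bash
cat > studs.py <<'E'
from h import *
import pickle
def fit(P):
    # rigid ring fit: centre = mean, angle mod 60
    c=P.mean(0);v=P-c
    a=np.angle(np.mean(np.exp(6j*np.arctan2(v[:,1],v[:,0]))))/6
    return c,np.degrees(a)%60,np.linalg.norm(v[:,:2],axis=1)
E
python3 - <<'E'
from studs import *
m=pickle.load(open('w1.pkl','rb'));s=vision.camera_model('side');t=vision.camera_model('top')
Wp=np.array([(715,402),(565,105),(230,110),(80,403),(255,670),(552,665)])/5+[245,80]
for z in(130,135,140):
    c,a,r=fit(np.array([onz(m,q,z) for q in Wp]));print('wrist',z,c.round(1),a.round(2),r.round(1),r.mean().round(2))
S=np.array([(241.5,298.5),(271.2,303.7),(216.2,318),(221,345),(253.7,351.7),(278,330.5)])
for z in(130,135,140):
    c,a,r=fit(np.array([onz(s,q+[0,.7],z) for q in S]));print('side',z,c.round(1),a.round(2),r.mean().round(2))
PS=[onz(s,q+[0,.7],135) for q in S];X=[]
for q in Wp:
    p=onz(m,q,135);i=min(range(6),key=lambda i:np.linalg.norm(PS[i]-p))
    x,r=tri([(m,q),(s,S[i]+[0,.7])]);X.append(x);print(x.round(1),np.round(r,1))
print(fit(np.array(X)))
# lip ellipse in wrist
im=cv2.imread('pics/w1.png');k=cv2.inRange(im,(0,0,0),(75,75,75));q=np.zeros_like(k);cv2.circle(q,(324,157),56,255,-1);k&=q
k=cv2.morphologyEx(k,cv2.MORPH_OPEN,np.ones((5,5)));cc=max(cv2.findContours(k,0,1)[0],key=cv2.contourArea);e=cv2.fitEllipse(cv2.convexHull(cc));print('lip',e,onz(m,e[0],111))
x0,y0,w,h=cv2.boundingRect(cc);print(x0,y0,w,h)
# cover seen at left; socket
E
```

```text
wrist 130 [590.9 222.3 130. ] 56.96 [56.9 57.8 57.5 57.6 56.9 56.8] 57.24
wrist 135 [590.5 222.6 135. ] 56.96 [56.  57.  56.7 56.8 56.  56. ] 56.4
wrist 140 [590.  222.9 140. ] 56.96 [55.2 56.1 55.8 55.9 55.2 55.1] 55.56
side 130 [588.2 221.5 130. ] 56.52 56.01
side 135 [586.6 224.7 135. ] 56.52 55.65
side 140 [585.  227.8 140. ] 56.52 55.3
[620.7 269.  130.9] [1.8 1.8]
[563.4 273.2 131.5] [1.4 1.4]
[533.3 225.2 129. ] [0.1 0.1]
[558.8 173.5 129. ] [0.7 0.7]
[615.4 171.1 128.8] [2.5 2.5]
[645.5 218.8 130.8] [1.9 1.9]
(array([589.53067396, 221.78411391, 129.98961296]), np.float64(56.9301568909381), array([56.57083628, 57.66094033, 56.30376133, 57.18788442, 56.96127364,
       56.04391235]))
lip ((324.0227355957031, 156.1964111328125), (95.2283706665039, 96.64469909667969), 5.303215503692627) [589.04816836 222.62713307 111.        ]
277 108 95 97
```

```bash
python3 - <<'E'
from h import *
goto([496,-158.5,170],41.4)
E
```

```text
t 1.8 pos [627.9 196.3 300.8] yaw 56.53 rot [-9.004e+01 -2.000e-02  5.653e+01] F [-0.3  0.2 -0.6] T [-0.03  0.01  0.04] w 91.0
  shift cm [-36.88  13.07  -8.56] turn 15.13
```

```bash
python3 -m handwheel '[[9.1,[-4,0,-1],2],[9.1,[-8.5,0,-2],4],[9.1,[-13,0,-3],6],[9.1,[-17.5,0,-4],8],[9.1,[-22,1.5,-5],10],[9.1,[-26.5,3,-6],12],[9.1,[-30.5,5,-7],14],[9.1,[-34,8,-8],15],[9.1,[-36,10.5,-8.5],15.1],[9.1,[-36.9,13,-8.6],15.1]]' ; python3 -m handwheel '[[9.1,[0,0,0],0],[9.1,[0,0,0],0],[9.1,[0,0,0],0]]'; python3 - <<'E'
from h import *
import pickle
goto([496,-158.5,170],41.4)
m=vision.camera_model('wrist');im=vision.grab_frame('wrist')[:,:,::-1]
cv2.imwrite('pics/w2.png',im);pickle.dump(m,open('w2.pkl','wb'))
cv2.imwrite('pics/w2c.png',crop(im,220,60,200,190,4)[:600])
E
```

```text
time_s: 2.8
ee_pos: [495.2, -159.8, 170.4]
ee_rot: [-90.1, -0.0, 41.4]
force: [0.2, 0.3, 0.9]
gripper_width: 91.2
time_s: 3.1
ee_pos: [496.5, -159.1, 172.2]
ee_rot: [-90.3, -0.2, 41.5]
force: [1.2, -0.3, 0.4]
gripper_width: 91.1
t 3.1 pos [ 496.5 -159.1  172.2] yaw 41.46 rot [-90.26  -0.15  41.46] F [ 1.2 -0.3  0.4] T [-0.02 -0.   -0.07] w 91.1
  shift cm [0.   0.22 0.08] turn 0.06
```

View pics/w2.png

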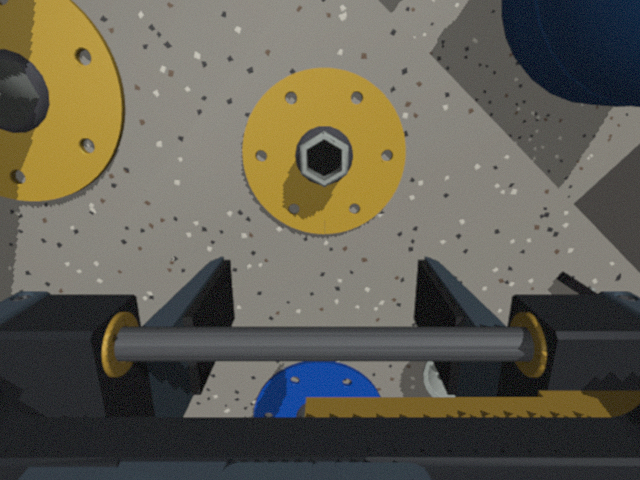

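View pics/w2c.png

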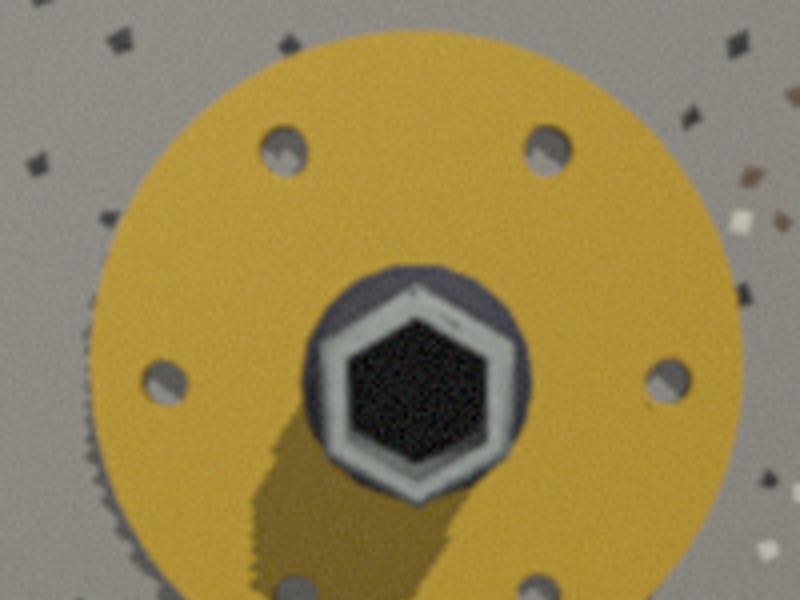

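```bash
python3 - <<'E'
from studs import *
m=pickle.load(open('w2.pkl','rb'));im=cv2.imread('pics/w2.png')
hsv=cv2.cvtColor(im,cv2.COLOR_BGR2HSV)
k=cv2.inRange(hsv,(15,90,40),(35,255,255));q=np.zeros_like(k);q[60:245,235:412]=k[60:245,235:412]
cs,h=cv2.findContours(q,cv2.RETR_CCOMP,cv2.CHAIN_APPROX_NONE)
o=max(cs,key=cv2.contourArea);e=cv2.fitEllipse(o);print('disc',e,onz(m,e[0],5).round(1))
H=[]
for c in cs:
    a=cv2.contourArea(c)
    if 40<a<250: M=cv2.moments(c);H.append((M['m10']/M['m00'],M['m01']/M['m00']));print(a,np.round(H[-1],1))
H=[x for x in H if 55<np.hypot(x[0]-324,x[1]-155)<72]
if len(H)==6:
    c,a,r=fit(np.array([onz(m,x,4) for x in H]));print('cover',c.round(1),a,r.round(1))
print('socket top',onz(m,(220+417/4,60+395/4),41).round(1))
t=vision.camera_model('top')
print('tri wrist/top',tri([(m,(220+417/4,60+395/4)),(t,(320,273))]))
print('tri disc', tri([(m,e[0]),(t,(319.63,274.9))]))
E
```

```text
disc ((323.5408020019531, 150.50852966308594), (162.89678955078125, 165.98265075683594), 3.056257486343384) [ 461.7 -118.4    5. ]
82.5 [353.9 208.2]
94.5 [293.7 208.4]
97.0 [260.8 155.5]
99.5 [386.3 155.1]
116.0 [356.2  97.6]
114.0 [290.7  97.7]
cover [ 464.6 -121.5    4. ] 41.55964208781043 [55.9 55.9 55.9 55.9 55.8 55.9]
socket top [ 464.4 -120.7   41. ]
tri wrist/top (array([ 465.61827925, -121.92152797,   20.59121723]), [np.float64(0.3586078829854902), np.float64(0.35860788298549395)])
tri disc (array([ 462.26809826, -119.60142113,    9.15457404]), [np.float64(1.6702572857636786), np.float64(1.6702572857636857)])
```

```bash
python3 - <<'E'
from h import *
goto([464.5,-121.2,70],41.5)
goto([464.5,-121.2,14.5],41.5)
E
```

```text
t 3.15 pos [ 496.5 -159.1  172.2] yaw 41.46 rot [-90.27  -0.15  41.46] F [-0.3  0.1  0.4] T [-0.05  0.01  0.01] w 90.7
  shift cm [ 0.09 10.2   5.01] turn -0.04
t 3.15 pos [ 496.5 -159.1  172.2] yaw 41.46 rot [-90.27  -0.15  41.46] F [-0.3  0.1  0.4] T [-0.05  0.01  0.01] w 90.7
  shift cm [ 0.07 15.75  5.03] turn -0.04
```

```bash
python3 -m handwheel '[[9.1,[0,1.5,2.5],0],[9.1,[0.1,4,5],0],[9.1,[0.1,7,5],0],[9.1,[0.1,9,5],0],[9.1,[0.1,10.2,5],0],[9.1,[0.1,10.2,5],0],[9.1,[0.1,10.2,5],0]]' ; python3 - <<'E'
from h import *
goto([464.5,-121.2,14.5],41.5)
E
```

```text
time_s: 3.85
ee_pos: [465.8, -121.0, 71.0]
ee_rot: [-90.4, -0.2, 41.5]
force: [-0.0, -0.5, -0.0]
gripper_width: 91.0
t 3.85 pos [ 465.8 -121.    71. ] yaw 41.51 rot [-90.36  -0.22  41.51] F [-0.  -0.5 -0. ] T [-0.06  0.01  0.04] w 91.0
  shift cm [-0.13  5.65  0.1 ] turn 0.01
```

```bash
python3 -m handwheel '[[9.1,[0,1.5,0.1],0],[9.1,[-0.1,3,0.1],0],[9.1,[-0.1,4.2,0.1],0],[9.1,[-0.1,5.2,0.1],0],[9.1,[-0.1,5.6,0.1],0],[9.1,[-0.1,5.6,0.1],0],[9.1,[-0.1,5.6,0.1],0]]' ; python3 - <<'E'
from h import *
goto([464.5,-121.2,14.5],41.5)
E
```

```text
time_s: 4.55
ee_pos: [465.3, -121.2, 15.5]
ee_rot: [-90.4, -0.3, 41.5]
force: [0.1, -0.4, 0.1]
gripper_width: 91.0
t 4.55 pos [ 465.3 -121.2   15.5] yaw 41.51 rot [-90.42  -0.25  41.51] F [ 0.1 -0.4  0.1] T [-0.07 -0.01  0.06] w 91.0
  shift cm [-0.06  0.1   0.05] turn 0.01
```

```bash
python3 -m handwheel '[[5.5,[0,0.1,0],0],[4.2,[0,0.1,0],0],[4.0,[0,0.1,0],0],[3.4,[0,0.1,0],0],[3.2,[0,0.1,0],0],[3.0,[0,0.1,0],0],[3.0,[0,0.1,0],0],[3.0,[0,0.1,0],0],[3.0,[0,0.1,0],0]]' 40; python3 - <<'E'
from h import *
goto([464.5,-121.2,14.5],41.5)
E
```

```text
time_s: 5.45
ee_pos: [464.9, -121.3, 14.5]
ee_rot: [-90.4, -0.2, 41.5]
force: [-1.4, -2.1, 0.6]
gripper_width: 37.8
t 5.45 pos [ 464.9 -121.3   14.5] yaw 41.54 rot [-90.4   -0.2   41.54] F [-1.4 -2.1  0.6] T [-0.61  0.47  0.05] w 37.8
  shift cm [-0.02 -0.    0.04] turn 0.04
```

```bash
python3 -m handwheel '[[3.0,[0,-0.5,0],0],[3.0,[0,-2,0],0],[3.0,[0,-4.5,0],0],[3.0,[0,-7.5,0],0],[3.0,[0,-10.5,0],0],[3.0,[0,-13.5,0],0],[3.0,[0,-16,0],0],[3.0,[0,-17.5,0],0],[3.0,[0,-18.5,0],0],[3.0,[0,-18.5,0],0]]' ; python3 - <<'E'
from h import *
goto([590,222.5,195],56.7)
im=vision.grab_frame('wrist')[:,:,::-1]
cv2.imwrite('pics/w3.png',im)
E
```

```text
time_s: 6.45
ee_pos: [463.7, -120.7, 199.8]
ee_rot: [-90.4, -0.2, 41.5]
force: [0.2, 0.5, -7.3]
gripper_width: 37.6
t 6.45 pos [ 463.7 -120.7  199.8] yaw 41.54 rot [-90.43  -0.25  41.54] F [ 0.2  0.5 -7.3] T [-0.02 -0.04  0.01] w 37.6
  shift cm [32.21  0.49 17.31] turn -15.16
```

View pics/w3.png

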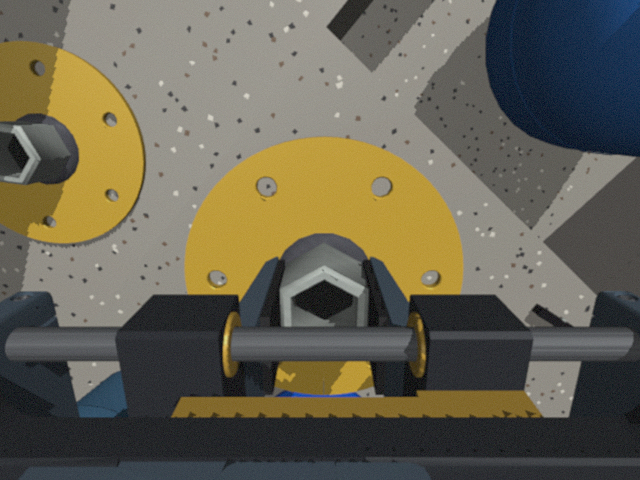

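```bash
python3 -m handwheel '[[3.0,[2,0,1],-1],[3.0,[6,0,3],-3],[3.0,[10,0,5.3],-5],[3.0,[14,0,7.5],-7],[3.0,[18,0,9.7],-9],[3.0,[22,0,11.8],-11],[3.0,[26,0,14],-13],[3.0,[29.5,0,15.8],-14.5],[3.0,[31.5,0,17],-15.2],[3.0,[32.2,0,17.3],-15.2]]' ; python3 -m handwheel '[[3.0,[0,0,0],0],[3.0,[0,0,0],0],[3.0,[0,0,0],0]]'; python3 - <<'E'
from h import *
import pickle
goto([590,222.5,166],56.7)
m=vision.camera_model('wrist');im=vision.grab_frame('wrist')[:,:,::-1]
cv2.imwrite('pics/w4.png',im);pickle.dump(m,open('w4.pkl','wb'))
cv2.imwrite('pics/w4c.png',crop(im,180,120,290,200,2.7))
E
```

```text
time_s: 7.5
ee_pos: [589.0, 225.2, 195.9]
ee_rot: [-90.2, 0.0, 56.9]
force: [1.2, -0.7, -8.7]
gripper_width: 37.8
time_s: 7.8
ee_pos: [588.3, 223.9, 195.2]
ee_rot: [-90.1, 0.2, 56.8]
force: [0.3, 0.2, -6.9]
gripper_width: 37.7
t 7.8 pos [588.3 223.9 195.2] yaw 56.83 rot [-90.14   0.15  56.83] F [ 0.3  0.2 -6.9] T [-0.06 -0.03 -0.  ] w 37.7
  shift cm [-0.02  2.92 -0.21] turn 0.13
```

View pics/w4c.png

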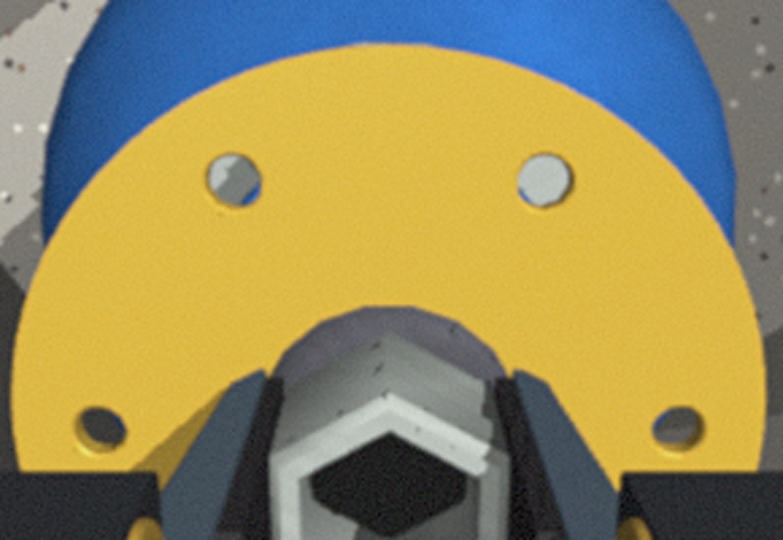

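```bash
cat > held.py <<'E'
from studs import *
def held(img,m,q,R,off=14.5):
    hsv=cv2.cvtColor(img,cv2.COLOR_BGR2HSV)
    k=cv2.inRange(hsv,(15,110,80),(35,255,255))
    k=cv2.morphologyEx(k,cv2.MORPH_CLOSE,np.ones((2,2),np.uint8)) if 0 else k
    cs,h=cv2.findContours(k,cv2.RETR_CCOMP,cv2.CHAIN_APPROX_NONE)
    H=[]
    for c,hh in zip(cs,h[0]):
        if 120<cv2.contourArea(c)<700 and hh[3]>=0:
            e=cv2.fitEllipse(cv2.convexHull(c)); H.append(e[0])
    return H
E
python3 - <<'E'
from held import *
im=cv2.imread('pics/w4.png');m=pickle.load(open('w4.pkl','rb'))
s,q,R=tool()
H=held(im,m,q,R);print(np.round(H,1))
P=np.array([onz(m,h,q[2]-14.5+5) for h in H]);
L=(P-q)@R;print('in tool',L.round(1))
# solve centre: model angles 0,180 and +-60 -> least squares
for h in L: print(np.degrees(np.arctan2(h[2],h[0])).round(1),np.hypot(h[0],h[2]).round(1))
E
```

```text
[[429.7 277.3]
 [218.  277.3]
 [380.9 186.3]
 [266.6 186.2]]
in tool [[ 55.2   9.4   1.6]
 [-55.    9.6   1.6]
 [ 27.7   9.3  49.3]
 [-27.6   9.4  49.4]]
1.6 55.2
178.4 55.1
60.6 56.6
119.2 56.5
```

```bash
python3 -m handwheel '[[3.0,[0,0.8,-0.2],0],[3.0,[0,2,-0.2],-0.1],[3.0,[0,3,-0.2],-0.1],[3.0,[0,3.8,-0.2],-0.1],[3.0,[0,4.1,-0.2],-0.1],[3.0,[0,4.1,-0.2],-0.1],[3.0,[0,4.1,-0.2],-0.1]]'; python3 - <<'E'
from h import *
import pickle
goto([590.2,222.4,154],56.9)
m=vision.camera_model('wrist');im=vision.grab_frame('wrist')[:,:,::-1]
cv2.imwrite('pics/w5.png',im);pickle.dump(m,open('w5.pkl','wb'))
cv2.imwrite('pics/w5c.png',crop(im,180,120,290,200,2.7))
cv2.imwrite('pics/s5.png',vision.grab_frame('side')[:,:,::-1])
cv2.imwrite('pics/s5c.png',crop(cv2.imread('pics/s5.png'),170,230,180,130,4))
E
```

```text
time_s: 8.55
ee_pos: [590.6, 222.9, 155.0]
ee_rot: [-90.2, 0.1, 56.9]
force: [0.1, 0.7, -6.6]
gripper_width: 37.9
t 8.55 pos [590.6 222.9 155. ] yaw 56.93 rot [-9.019e+01  7.000e-02  5.693e+01] F [ 0.1  0.7 -6.6] T [ 0.02 -0.02  0.06] w 37.9
  shift cm [-0.06  0.1   0.01] turn 0.03
```

View pics/w5c.png

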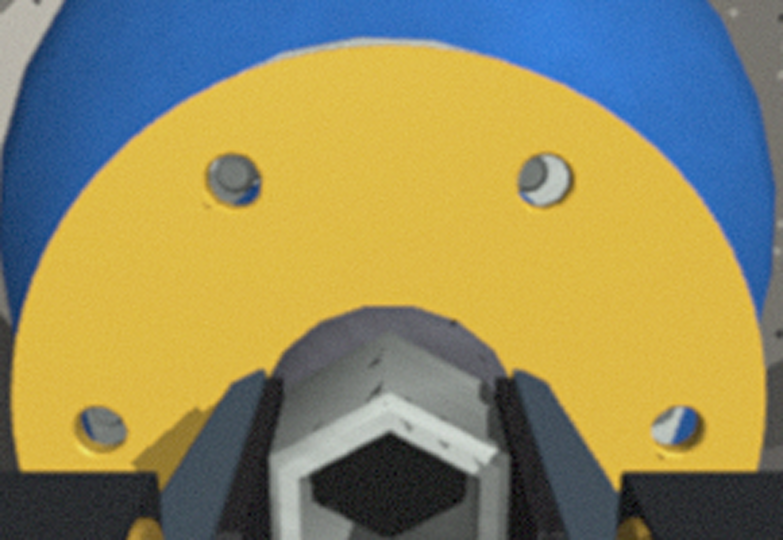

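View pics/s5c.png

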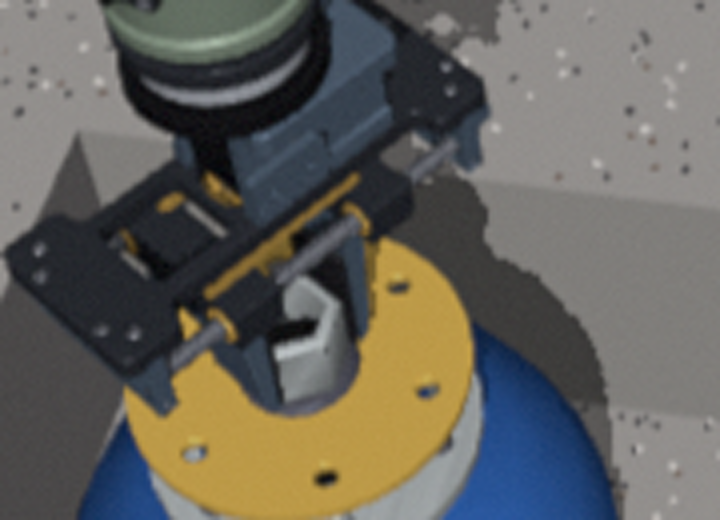

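Held cover: studs show through the two far holes, each roughly 1 mm toward tool -x, -z. Correct and lower a little.

```bash
python3 -m handwheel '[[3.0,[-0.1,0.1,-0.07],0],[3.0,[-0.1,0.2,-0.07],0],[3.0,[-0.1,0.3,-0.07],0],[3.0,[-0.1,0.3,-0.07],0],[3.0,[-0.1,0.3,-0.07],0]]'; cat > look.py <<'E'
import sys
from held import *
n=sys.argv[1]
goto([590.2,222.4,135],56.9)
s,q,R=tool()
m=vision.camera_model('wrist');im=np.ascontiguousarray(vision.grab_frame('wrist')[:,:,::-1])
cv2.imwrite(f'pics/{n}.png',im);pickle.dump((m,q,R),open(n+'.pkl','wb'))
tiles=[crop(im,u-20,v-20,40,40,9) for u,v in((266,186),(381,186))]+[crop(im,u-20,v-20,40,40,9) for u,v in((218,277),(430,277))]
cv2.imwrite(f'pics/{n}c.png',cv2.resize(np.vstack([np.hstack(tiles[:2]),np.hstack(tiles[2:])]),(600,600)))
print(np.round(held(im,m,q,R),1))
E
python3 look.py w6
```

```text
time_s: 9.15
ee_pos: [590.7, 221.7, 152.2]
ee_rot: [-90.2, 0.0, 56.9]
force: [-1.0, 0.3, -7.9]
gripper_width: 38.0
t 9.15 pos [590.7 221.7 152.2] yaw 56.93 rot [-9.021e+01  5.000e-02  5.693e+01] F [-1.   0.3 -7.9] T [ 0.01 -0.02  0.01] w 38.0
  shift cm [0.03 1.72 0.09] turn 0.03
[[429.7 277.3]
 [217.8 277.4]
 [381.1 186.5]
 [266.4 186.2]]
```

View pics/w6c.png

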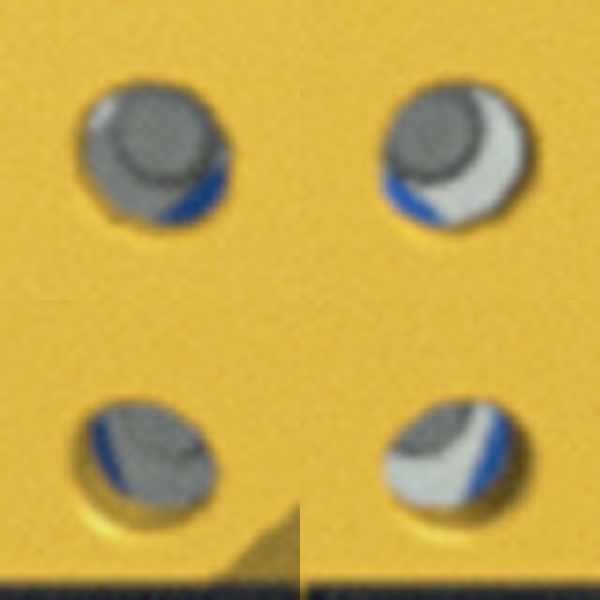

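```bash
python3 -m handwheel '[[3.0,[-0.04,0.0,0.02],0],[3.0,[-0.04,0.1,0.02],0],[3.0,[-0.04,0.2,0.02],0],[3.0,[-0.04,0.3,0.02],0],[3.0,[-0.04,0.3,0.02],0],[3.0,[-0.04,0.3,0.02],0]]'; python3 look.py w7
```

```text
time_s: 9.8
ee_pos: [590.3, 221.5, 149.2]
ee_rot: [-90.2, 0.1, 56.9]
force: [-0.4, 0.2, -8.4]
gripper_width: 37.8
t 9.8 pos [590.3 221.5 149.2] yaw 56.93 rot [-9.020e+01  5.000e-02  5.693e+01] F [-0.4  0.2 -8.4] T [ 0.03 -0.04 -0.02] w 37.8
  shift cm [0.07 1.42 0.07] turn 0.03
[[430.  277.5]
 [217.8 277.5]
 [381.  186.5]
 [266.3 186.1]]
```

View pics/w7c.png

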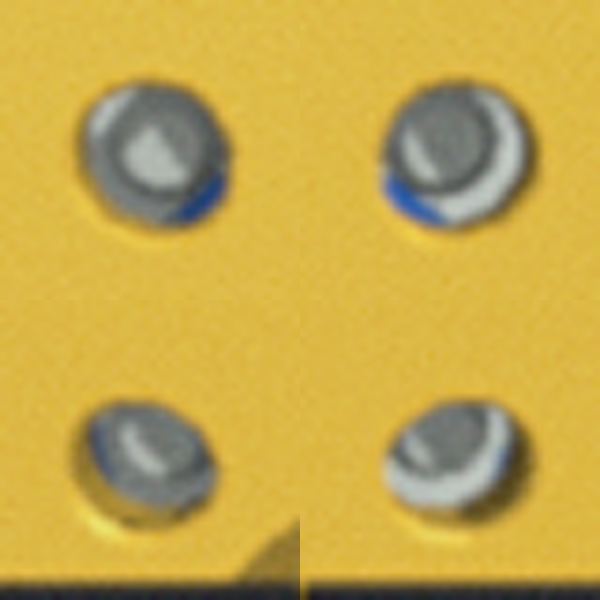

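```bash
python3 -m handwheel '[[3.0,[-0.01,0.1,0],0],[3.0,[-0.01,0.2,0],0],[3.0,[-0.01,0.3,0],0],[3.0,[-0.01,0.4,0],0],[3.0,[-0.01,0.5,0],0],[3.0,[-0.01,0.5,0],0],[3.0,[-0.01,0.5,0],0]]'; python3 look.py w8
```

```text
time_s: 10.55
ee_pos: [590.3, 221.4, 144.2]
ee_rot: [-90.2, 0.0, 56.9]
force: [0.4, 0.8, -7.2]
gripper_width: 38.1
t 10.55 pos [590.3 221.4 144.2] yaw 56.93 rot [-9.021e+01  5.000e-02  5.693e+01] F [ 0.4  0.8 -7.2] T [-0.02 -0.01 -0.03] w 38.1
  shift cm [0.08 0.92 0.07] turn 0.03
[[217.6 277.6]
 [430.  277.5]
 [381.  186.4]
 [266.4 186.3]]
```

View pics/w8c.png

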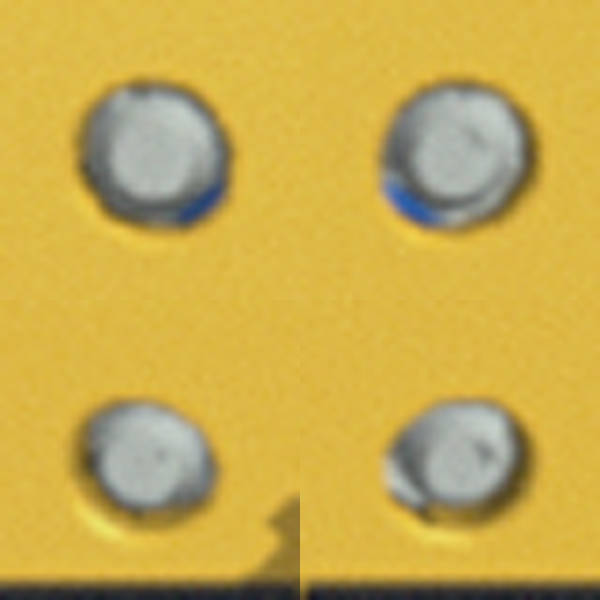

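```bash
python3 -m handwheel '[[3.0,[0,0.2,0],0],[3.0,[0,0.4,0],0],[3.0,[0,0.6,0],0],[3.0,[0,0.8,0],0],[3.0,[0,1.0,0],0],[3.0,[0,1.2,0],0],[3.0,[0,1.2,0],0]]'; python3 look.py w9
```

```text
time_s: 11.3
ee_pos: [590.2, 221.3, 131.8]
ee_rot: [-90.2, 0.1, 56.9]
force: [-0.6, -0.3, -7.8]
gripper_width: 37.9
t 11.3 pos [590.2 221.3 131.8] yaw 56.93 rot [-9.018e+01  8.000e-02  5.693e+01] F [-0.6 -0.3 -7.8] T [-0.    0.01 -0.01] w 37.9
  shift cm [ 0.09 -0.32  0.06] turn 0.03
[[382.6 187.9]
 [265.  188.1]]
```

No contact force; underside is at about 117. Last 6 mm, gently.

```bash
python3 -m handwheel '[[3.0,[0,0.1,0],0],[3.0,[0,0.2,0],0],[3.0,[0,0.3,0],0],[3.0,[0,0.4,0],0],[3.0,[0,0.4,0],0]]'; python3 -m handwheel '[[3.0,[0,0.05,0],0],[3.0,[0,0.1,0],0],[3.0,[0,0.1,0],0]]'
```

```text
time_s: 11.85
ee_pos: [590.2, 221.3, 127.9]
ee_rot: [-90.2, 0.1, 56.9]
force: [-0.0, 0.4, -7.1]
gripper_width: 37.8
time_s: 12.15
ee_pos: [590.2, 221.2, 126.8]
ee_rot: [-90.2, 0.1, 56.9]
force: [-0.3, -0.1, -7.5]
gripper_width: 37.6
```

```bash
python3 look.py w10
```

```text
t 12.15 pos [590.2 221.2 126.8] yaw 56.93 rot [-9.018e+01  8.000e-02  5.693e+01] F [-0.3 -0.1 -7.5] T [-0.04 -0.04  0.06] w 37.6
  shift cm [ 0.1  -0.82  0.06] turn 0.03
[[383.7 188.9]
 [264.1 189.3]]
```

View pics/w10.png

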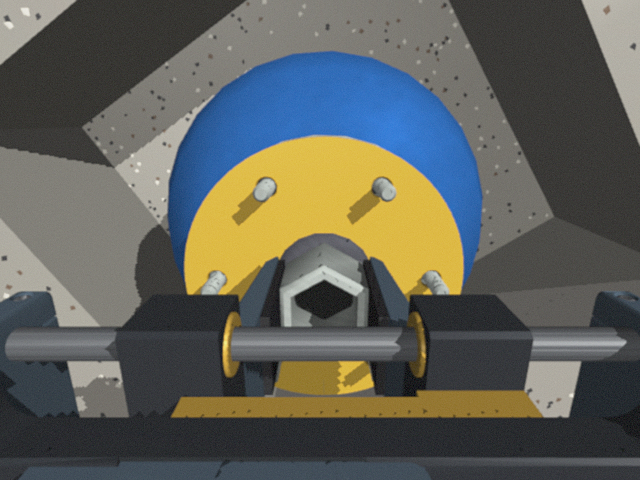

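Studs at (265,188), (384,188), (216,282) and (433,282) stand up through the holes. I continue in 0.5–1 mm steps until I feel the lip.

```bash
python3 -m handwheel '[[3.0,[0,0.05,0],0],[3.0,[0,0.05,0],0],[3.0,[0,0.05,0],0]]';  python3 -m handwheel '[[3.0,[0,0.05,0],0],[3.0,[0,0.05,0],0],[3.0,[0,0.05,0],0]]'
```

```text
time_s: 12.5
ee_pos: [590.2, 221.3, 126.3]
ee_rot: [-90.2, 0.1, 56.9]
force: [0.1, -0.2, -7.0]
gripper_width: 37.5
time_s: 12.8
ee_pos: [590.2, 221.2, 125.8]
ee_rot: [-90.2, 0.1, 56.9]
force: [-0.5, 0.2, -7.5]
gripper_width: 38.0
```

```bash
python3 -m handwheel '[[3.0,[0,0.05,0],0],[3.0,[0,0.05,0],0],[3.0,[0,0.05,0],0]]';  python3 -m handwheel '[[3.0,[0,0.05,0],0],[3.0,[0,0.05,0],0],[3.0,[0,0.05,0],0]]'
```

```text
time_s: 13.1
ee_pos: [590.2, 221.3, 125.7]
ee_rot: [-90.2, 0.1, 56.9]
force: [-1.5, 0.3, -4.7]
gripper_width: 37.8
time_s: 13.4
ee_pos: [590.2, 221.3, 125.6]
ee_rot: [-90.2, 0.1, 56.9]
force: [-3.2, -0.9, -2.1]
gripper_width: 37.2
```

The lip is felt at TCP 125.7 (underside about 111), with force dropping from 7.5 to 2 N. Releasing with a small opening, so the fingers stay clear of the studs.

```bash
python3 -m handwheel '[[3.0,[0,0.03,0],0],[3.0,[0,0.03,0],0],[3.6,[0,0.03,0],0],[3.9,[0,0.03,0],0],[4.2,[0,0.03,0],0],[4.6,[0,0.03,0],0],[4.8,[0,0.03,0],0],[4.8,[0,0.03,0],0]]' 5; python3 look.py w11
```

```text
time_s: 14.2
ee_pos: [590.4, 221.4, 125.5]
ee_rot: [-90.2, 0.0, 56.9]
force: [0.8, 0.2, -0.1]
gripper_width: 47.8
t 14.2 pos [590.4 221.4 125.5] yaw 56.93 rot [-9.022e+01  2.000e-02  5.693e+01] F [ 0.8  0.2 -0.1] T [-0.03  0.01 -0.01] w 47.8
  shift cm [ 0.07 -0.95  0.07] turn 0.03
[[383.8 189. ]
 [263.4 189.2]]
```

View pics/w11.png

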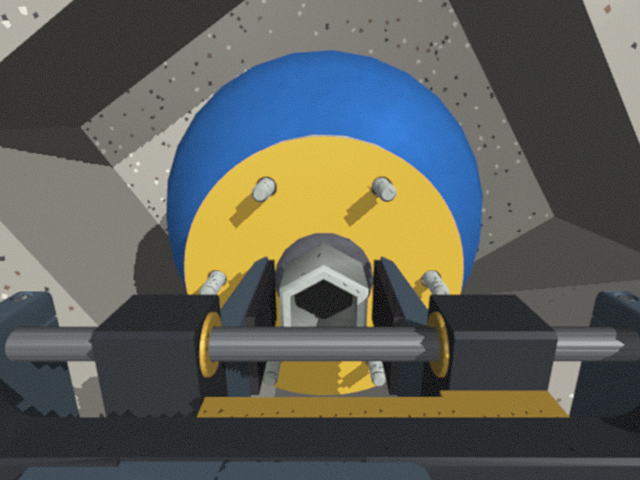

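Released: the fingers stand clear on both sides of the socket (gap at 275–375) and the force is zero. Rise straight up and verify.

```bash
python3 -m handwheel '[[4.8,[0,-0.5,0],0],[4.8,[0,-1.5,0],0],[4.8,[0,-3,0],0],[4.8,[0,-5.5,0],0],[4.8,[0,-8.5,0],0],[4.8,[0,-11,0],0],[4.8,[0,-13,-2],0],[4.8,[0,-15.5,-5],0],[4.8,[0,-17.5,-5],0],[4.8,[0,-17.5,-5],0]]'; python3 -m handwheel '[[4.8,[0,0,0],0],[4.8,[0,0,0],0],[4.8,[0,0,0],0]]'; python3 - <<'E'
from studs import *
for n in('wrist','side'):
    m=vision.camera_model(n);im=np.ascontiguousarray(vision.grab_frame(n)[:,:,::-1]);cv2.imwrite(f'pics/{n}f.png',im);pickle.dump(m,open(n+'f.pkl','wb'))
cv2.imwrite('pics/sfc.png',crop(im,180,270,150,110,5))
im=cv2.imread('pics/wristf.png');cv2.imwrite('pics/wfc.png',crop(im,230,70,190,145,4))
E
```

```text
time_s: 15.25
ee_pos: [633.4, 194.4, 304.7]
ee_rot: [-90.5, -0.3, 56.9]
force: [1.2, -0.5, -0.5]
gripper_width: 48.0
time_s: 15.55
ee_pos: [632.7, 194.6, 303.8]
ee_rot: [-90.4, -0.2, 56.9]
force: [0.9, -0.5, -0.1]
gripper_width: 48.2
```

View pics/wfc.png

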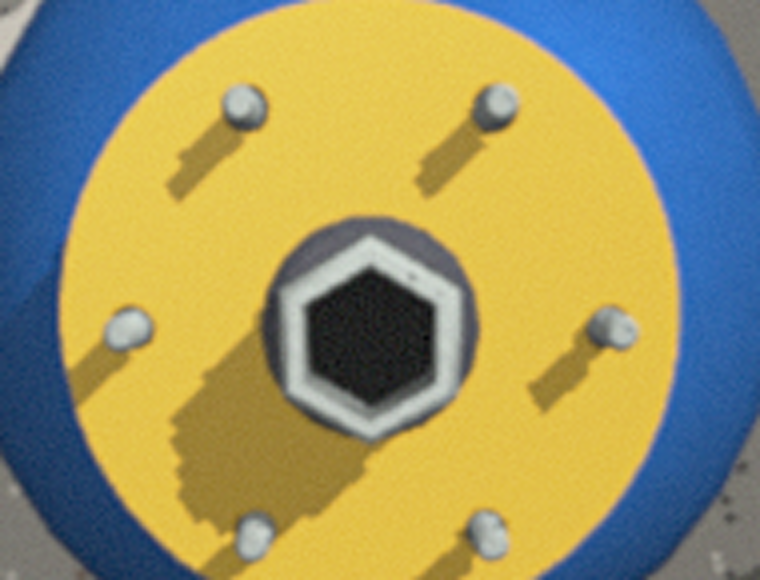

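View pics/sfc.png

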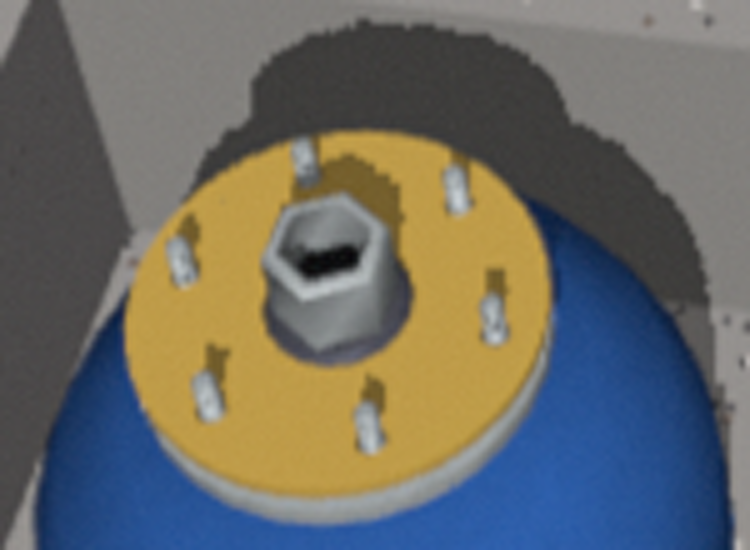

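```bash
python3 - <<'E'
from studs import *
w=pickle.load(open('wristf.pkl','rb'));s=pickle.load(open('sidef.pkl','rb'));t=vision.camera_model('top')
print('socket top',tri([(w,(322.75,154.5)),(s,(245.8,319.4))]))
def ell(fn,c,r):
    im=cv2.imread(fn);k=cv2.inRange(cv2.cvtColor(im,cv2.COLOR_BGR2HSV),(15,90,40),(35,255,255));q=np.zeros_like(k);cv2.circle(q,c,r,255,-1);k&=q
    return cv2.fitEllipse(cv2.convexHull(max(cv2.findContours(k,0,1)[0],key=cv2.contourArea)))
a=ell('pics/wristf.png',(323,152),90);b=ell('pics/sidef.png',(247,330),60);print(a,b)
print('disc',tri([(w,a[0]),(s,b[0])]), onz(w,a[0],116))
print(state()['force'],state()['gripper_width'])
# protrusion of studs above cover, side view along stud: (base->tip) crop px/5
for z0 in(116,118,120):
    for x in((190,283,178,240),(497,343,489,297),(312,182,300,143)):
        p=onz(s,(180+x[0]/5,270+x[1]/5),z0);f=lambda h:proj(s,p+[0,0,h])
        print(z0,x,(f(0)-f(19)).round(1),'obs',((x[1]-x[3])/5))
E
```

```text
socket top (array([589.45752816, 221.65738548, 145.21048922]), [np.float64(1.2517963797337635), np.float64(1.2517963797334457)])
((321.81976318359375, 147.4579315185547), (154.1313934326172, 157.60696411132812), 179.9841766357422) ((247.10040283203125, 332.09161376953125), (72.04679870605469, 86.28177642822266), 71.86695861816406)
disc (array([588.51072701, 223.81083665, 111.36917809]), [np.float64(1.2999625474913177), np.float64(1.2999625474911054)]) [587.0257993  223.49134901 116.        ]
[ 0.60266896 -0.15907954 -0.27649794] 48.26048819783227
116 (190, 283, 178, 240) [1.9 6.3] obs 8.6
116 (497, 343, 489, 297) [1.  6.3] obs 9.2
116 (312, 182, 300, 143) [1.5 6.4] obs 7.8
118 (190, 283, 178, 240) [1.9 6.3] obs 8.6
118 (497, 343, 489, 297) [1.  6.3] obs 9.2
118 (312, 182, 300, 143) [1.5 6.4] obs 7.8
120 (190, 283, 178, 240) [1.9 6.4] obs 8.6
120 (497, 343, 489, 297) [1.  6.3] obs 9.2
120 (312, 182, 300, 143) [1.5 6.5] obs 7.8
```

```bash
python3 -c "
from workcell import job
print(job.job_done())"
```

```text
the job is handed in; nothing more can be done
None
```

The smaller yellow cover is on the tank with all six studs through its holes, resting on the rubber lip and released. I handed the job in at about 16 s of the 58 s allowed; no verdict is reported.

**What I did:** I gripped the cover by two opposite socket flats and lifted it about 185 mm. Over the tank I turned it about 15° and lined it up by looking at the studs through its holes. I lowered it in small steps, with no side force until it reached the lip. There the weight reading dropped from 7.5 to about 2 N at an underside height of about 111 mm. I then opened the fingers to only 48 mm to stay clear of the studs, and rose straight up.

**Last checks that agree:**
- The wrist and side pictures show all six studs through the holes and the cover looking flat.
- The force on the tool reads about zero.
- I never moved near the flowerpot, strainer or clothespin, but I did not measure them again afterwards.

**Checks that disagree:**
- **Height:** measured from the wrist and side cameras, the disc top comes out at 111 mm and the socket top at 145 mm. Both are 5–7 mm below what a seated cover should give. The stud ends read 5 mm low in the same two views before the cover was on, so I took this as calibration error and relied on the felt contact height.
- **Stud length showing:** in the side view the studs looked about 8–9 px long above the cover, against about 6.5 px expected. I picked those ends by hand, so this is a rough check. It would not fit a cover sitting too high.

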